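# Lever open the reader's cover with the flat opener

## Robot

A 6-joint arm with a two-finger parallel gripper is mounted at the origin on the work surface. World frame = base frame: x ahead of the robot, y to its left, z up, the work surface at z = 0. Lengths are in m, angles in degrees, forces in N, time in s.
With the tool pointing down it reaches from about 0.4 to 0.825 m from the base axis. Payload 7 kg.
Tool frame: the origin (TCP) lies at the very end of the fingers, on their centre line; the grasp point (between the pads) lies tcp_to_grasp behind it (tcp_to_grasp is the distance from the TCP to the grasp point, in m); x points along the fingers, y is the direction in which the jaws open and shut, and the axes are right-handed (so a half turn about x gives the same grasp; the last joint's range is limited). The gripper opens to 88 mm and grips with 3 to 60 N. Pads are 19 mm wide; open, the fingers measure 130 mm over their backs; the gripper's body (78 mm by 193 mm) begins 47 mm behind the grasp point.
Start: joints at [87.84, 20.546, 0.682, 0, -70.136, -16.507], TCP at [0.216, 0.639, 0.227] pointing down, gripper open.
Joint ranges: [-176.03, 176.03], [-82.01, 121.73], [-58.28, 71.71], [-173.87, 95.51], [-174.79, -0.11], [-173.66, 173.66]. Speed limits (degrees/s): [136.94, 136.94, 172.46, 180, 180, 180].

## Interface

Orientations are given as [roll, pitch, yaw] about the fixed x, y, z axes, in that order (R = Rz(yaw) Ry(pitch) Rx(roll)).
In Python, from plant import * gives the robot as it stands. The module is installed in compiled form; this text tells all that it offers.
- The arm moves only by the shell command python3 -m pendant 'ROWS'. ROWS is JSON, a list of rows, each an object with "claw": the finger opening in mm, from 0 to 87.6; "linear": the shift along the tool's x, y, z in mm, a list of three; "twist": the turn about the tool's x in rad. In form: [{"claw": claw, "linear": [tx, ty, tz], "twist": twist}, ...]. A call has exactly 10 rows; each row shifts and turns the commanded pose from where the row before left it, along the tool's axes as they then stand; what a row does not reach is not made up. A row lasts 1/12 s, in which the tool goes at most 41.7 mm and 7.16 degrees, less where a joint would pass 70% of its speed; a pose out of reach is approached as far as the arm can. A call with a gripper value outside its range is refused whole. The fingers move at their own pace and stop on an object; the grip force is fixed at half the most. Time passes only in rows, so rows that do not move let the fingers close, or fill a call up. It gives the time, the measured TCP pose, the force and the opening at its end, in the units of the state.
- get_obs(): the state, without advancing time (a new reading comes with each control period).
- snapshot(name): name is "side" or "top" or "wrist"; returns (picture, depth): 480x640x3 uint8, red, green, blue; 480x640 float32, m along the optical axis (not along the pixel's ray), 0 where there is no reading.
- camera_params(name): a dict with "fx", "fy", "cx", "cy" (pixels), "rvec" (rotation vector, rad) and "tvec" (3), from world to camera coordinates, as OpenCV has them. Camera axes: x right, y down, z forward; pixel columns grow to the right and rows downward; lengths in m; the calibration is good to about 2 mm. A picture is of the moment at which its call begins: read the wrist's pose just before it. camera_params takes no time and is no camera call; for the wrist camera it gives the pose at the moment of the call.
- close_job(): hands the job in, once; it reports no verdict.
Trained networks look in the newest picture that a camera, given by its name, has taken for a name from the list of things; names that differ only in an ending like _2 or _b are one class to them, and where a whole thing is asked for, a point or a joint stands for the part that bears it (a point fixed in the world has none). Each returns a list of dicts, best first, with "confidence" (0 to 1); they miss things now and then, are a little off and sometimes report something else, mostly with a low value. They report only what shows in the picture. A call takes as long as a camera call. They do not tell look-alikes from the thing itself.
- boxes_of(camera, target): "xy" ([column, row] in pixels, amid what is visible of it).
The state is a dict: "clock": time; "joint_pos": joint angles; "qvel": joint speeds; "tau": joint torques, N m; "tool_pos": TCP position; "orientation": TCP orientation; "force": force on the tool from outside, world axes, zero at the start; "moment": the same for the moment, N m; "opening": finger opening in m.
Only numpy, scipy, OpenCV 4.12 (cv2) and the standard library are available. Lean on these libraries where they do the work, as an engineer would, in place of code of your own. Each camera call takes 0.05 s, during which the arm holds its last target. There are 200 camera calls.

## Task

Take the flat-bladed opener from its mat, push the blade into the notch under the front edge of the bench reader's closed cover, and lever the cover up and swing it back well past upright, so that it stays open; the gripper itself must not touch the cover. Then lay the opener down again, all of it on the mat. Do not shove or knock over the tip box, bottle or tube rack.

Things in the scene. Friction and masses are not known exactly. Their poses are not given: they have to be found in the camera images.
- reader: Bench-top laboratory reader, fixed: cream box with dark base, 240 x 170 mm; origin on the bench surface. +x points from the pry notch to the hinge (away from the robot, give or take its yaw), y along the hinge. The bay under the cover spans x -90 to +40 mm (carousel and vials inside, none higher than 32 mm over the bench); the part with a black display, 78 mm high, spans x 45 to 150 mm.
- notch (a point): Middle of the pry notch's mouth, on the outer face of the front wall (reader x = -90 mm, wall 5 mm thick), 64 mm above the bench. The notch is a gap cut down through the wall's rim (rim at 76 mm, as the cover's top), 48 mm wide (y), bottom at 58 mm; the cover's underside behind it is at 70 mm. Below it a metal sill 48 mm wide sticks out 24 mm towards the robot, top at 58 mm. Axes as the reader.
- cover_hinge (a point): Middle of the cover's hinge axis, fixed in the reader, 70 mm above the bench, 130 mm behind the notch's outer face. Axes as the reader.
- cover (a joint): Cover angle, rad: 0 closed (start), grows as the front edge rises, 1.57 upright, stop at 1.92. Plain dark plate without handle, 124 mm (hinge to front edge) x 166 x 6 mm, about 0.18 kg, lying just behind the front wall (edge at reader x = -84 mm), flat underside level with the hinge. Stiff friction hinge (0.22 N m): stays where it is left; 3 to 4 N near the front edge lifts it.
- opener_grip (a point): Grasp point in the handle of the loose opener (190 mm, 0.11 kg), half-way up, near its centre of mass. Wooden handle 20 mm wide (y), 24 mm high (z), from 85 mm behind (-x) to 25 mm ahead of this point; then a stiff steel blade 80 mm long (+x), 22 mm wide, 3 mm thick, half-way up the handle. Starts lying on the mat, z up, this point 15 mm above the bench, blade pointing away from the robot.
- opener_tip (a point): Middle of the opener's blade end, 105 mm ahead (+x) of opener_grip, half-way through the blade's thickness. Axes as the opener.
- opener_butt (a point): Rear end of the opener's handle, 85 mm behind opener_grip, half-way up.
- mat: Black rubber mat fixed on the bench, 260 (x) x 120 (y) x 3 mm, to the left or the right of the reader's front; origin at the centre of its underside.
- tipbox: Closed grey and white pipette-tip box, 125 x 85 x 62 mm, on the other side from the mat; leave alone. Origin under its centre.
- bottle: White reagent bottle, 70 mm across, 150 mm high; leave alone. Origin under its centre.
- tuberack: White rack with capped tubes, 70 x 104 mm, 102 mm high over the caps; leave alone. Origin under its centre.
Mind the look-alikes: they are no part of the job. Of the things like the part that bears opener_grip, leave any that is yellow; of the rest the smaller one is meant.

How it is judged:
By the outcome, as a careful person would: the job done as asked, in the order asked, and still so for the second after the job is handed in, with the robot touching nothing.
It also fails if it takes over 54 s, if anything falls off the work surface, if the arm or the gripper's body presses on something with over 40 N, if the wrist force passes 120 N, or if a joint passes its speed limit or range.

## Working session

There is one attempt and no reset: what is moved stays moved. The work goes in short steps, Python scripts to look and compute and a shell command to move; the robot and the scene stay as the last step left them, time stands still between calls to the robot, and variables do not carry over. Pictures are saved under pics/ and viewed, about 8 in all and at most 12, crops included, and the job is handed in when it is done.

```bash
mkdir -p pics; cat > h.py <<'E'
from plant import *
import numpy as np, cv2
from scipy.spatial.transform import Rotation as R
def cam(n):
    p=camera_params(n); Rm=cv2.Rodrigues(np.array(p['rvec'],float))[0]
    return p,Rm,np.array(p['tvec'],float).ravel()
def cloud(n,d,c=None):
    p,Rm,t=c or cam(n); v,u=np.mgrid[0:480,0:640]
    X=np.stack([(u-p['cx'])/p['fx']*d,(v-p['cy'])/p['fy']*d,d],-1)
    return (X-t)@Rm
def onplane(n,u,v,z,c=None):
    p,Rm,t=c or cam(n); r=Rm.T@np.array([(u-p['cx'])/p['fx'],(v-p['cy'])/p['fy'],1]); o=-Rm.T@t
    return o+r*(z-o[2])/r[2]
def proj(n,P,c=None):
    p,Rm,t=c or cam(n); q=np.atleast_2d(P)@Rm.T+t
    return np.stack([q[:,0]/q[:,2]*p['fx']+p['cx'],q[:,1]/q[:,2]*p['fy']+p['cy']],-1)
E
python3 - <<'E'
from h import *
np.set_printoptions(precision=4,suppress=True)
o=get_obs();print(o)
for n in ['top','side']:
    im,d=snapshot(n);cv2.imwrite(f'pics/{n}0.png',im[...,::-1]);np.save(f'{n}0.npy',d)
    P=cloud(n,d)
    for t in ['opener_grip','opener_tip','opener_butt','notch','cover_hinge','reader','mat','cover','tipbox','bottle','tuberack']:
        for b in boxes_of(n,t):
            u,v=map(int,np.round(b['xy'])); print(n,t,round(b['confidence'],2),(u,v),P[min(v,479),min(u,639)])
E
```

```text
{'clock': 0.0, 'joint_pos': array([ 87.8393,  20.5909,   0.6324,  -0.0183, -70.1359, -16.5074]), 'qvel': array([ 0.0069, -0.0098, -0.0321, -0.004 , -0.0974, -0.0897]), 'tau': array([  0.0004, -58.2726,  29.306 ,   6.9971,   0.0069,  -0.0002]), 'tool_pos': array([0.2159, 0.639 , 0.2256]), 'orientation': array([  96.1833,   89.904 , -102.4911]), 'force': array([ 0.5072, -0.6273,  0.0531]), 'moment': array([ 0.0092,  0.0082, -0.0557]), 'opening': 0.08764378693217327}
top opener_grip 0.81 (270, 295) [0.3788 0.0439 0.0193]
top opener_grip 0.74 (405, 273) [ 0.4515 -0.362   0.0089]
top opener_grip 0.71 (477, 237) [ 0.56   -0.5748  0.0372]
top opener_tip 0.8 (398, 272) [ 0.4527 -0.3386  0.0233]
top opener_tip 0.79 (271, 296) [0.3757 0.0405 0.0231]
top opener_tip 0.72 (476, 231) [ 0.5794 -0.5741  0.0316]
top opener_butt 0.73 (478, 237) [ 0.5611 -0.5796  0.0314]
top opener_butt 0.72 (271, 295) [0.3784 0.0401 0.0281]
top opener_butt 0.62 (401, 268) [ 0.4647 -0.3476  0.0247]
top notch 0.79 (302, 207) [ 0.6373 -0.0487  0.0716]
top notch 0.47 (391, 278) [ 0.436  -0.3199  0.0061]
top cover_hinge 0.
[... 469 characters left out ...]
p 0.79 (271, 243) [0.3989 0.0422 0.0066]
side opener_grip 0.6 (321, 316) [ 0.431 -0.351  0.011]
side opener_tip 0.93 (320, 313) [ 0.4285 -0.3515  0.0214]
side opener_tip 0.65 (270, 242) [0.3944 0.0339 0.0158]
side opener_butt 0.74 (413, 361) [ 0.5653 -0.5946  0.0316]
side opener_butt 0.67 (269, 244) [0.3894 0.0263 0.0141]
side notch 0.94 (361, 234) [ 0.629  -0.112   0.0772]
side cover_hinge 0.91 (358, 238) [ 0.6118 -0.1331  0.0792]
side reader 0.72 (360, 237) [ 0.6188 -0.1306  0.0797]
side mat 0.68 (312, 319) [ 0.4079 -0.3495  0.0066]
side cover 0.78 (342, 231) [ 0.5867 -0.0697  0.0724]
side bottle 0.63 (333, 183) [0.6662 0.2439 0.0729]
side tuberack 0.56 (405, 277) [ 0.6723 -0.3183  0.0522]
```

View pics/top0.png

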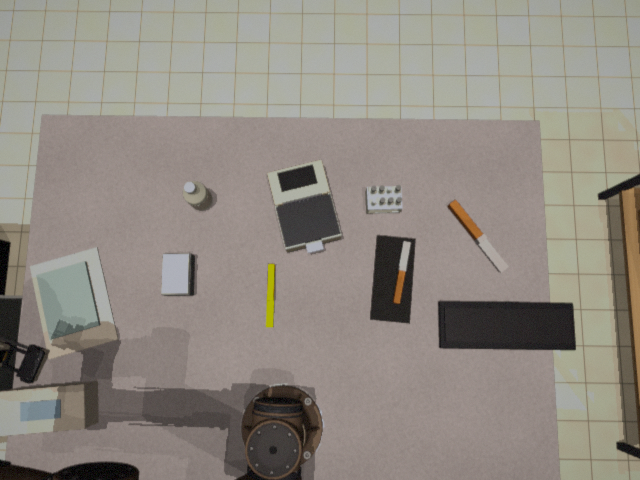

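Three opener-like things show in the top view. The yellow one at (271,295) is excluded. Of the two orange-handled ones, the one on the mat at (402,272) is smaller than the one at (477,237), so it is the one meant. I'll confirm it in an enlarged crop and measure it.

```bash
python3 - <<'E'
from h import *
np.set_printoptions(precision=4,suppress=True)
print('tcp_to_grasp', globals().get('tcp_to_grasp'))
im=cv2.imread('pics/top0.png');c=cam('top')
hsv=cv2.cvtColor(im,cv2.COLOR_BGR2HSV);print('hsv mat',hsv[310,385],'cover',hsv[220,308],'handle',hsv[290,399],'blade',hsv[250,405],'sill',hsv[246,315])
def rect(mask,box,z,name):
    x0,y0,x1,y1=box;m=np.zeros_like(mask);m[y0:y1,x0:x1]=mask[y0:y1,x0:x1]
    v,u=np.nonzero(m);
    cs,_=cv2.findContours(m,cv2.RETR_EXTERNAL,cv2.CHAIN_APPROX_NONE);k=max(cs,key=cv2.contourArea).reshape(-1,2)
    Q=np.array([onplane('top',a,b,z,c)[:2] for a,b in k],np.float32)*1000
    r=cv2.minAreaRect(Q);print(name,len(u),'ctr mm',r[0],'size',r[1],'ang',r[2])
    # pca
val=hsv[...,2]
rect((val<60).astype('u1'),(365,225,425,330),.003,'mat')
rect((val<90).astype('u1'),(268,188,342,252),.076,'cover')
org=((hsv[...,0]<22)&(hsv[...,1]>150)&(val>80)).astype('u1')
rect(org,(365,225,425,330),.027,'handle');rect(org,(430,190,520,280),.027,'bighandle')
bl=((val>120)).astype('u1');rect(bl,(398,238,413,275),.0165,'blade')
cr=cv2.resize(im[140:330,255:520],None,fx=3,fy=3,interpolation=cv2.INTER_CUBIC);cv2.imwrite('pics/crop1.png',cr)
E
```

```text
tcp_to_grasp 0.0188
hsv mat [165  13  40] cover [10 12 62] handle [ 15 185 157] blade [ 18  19 175] sill [110  16 186]
mat 2648 ctr mm (435.9497375488281, -325.3930358886719) size (115.87274932861328, 255.17665100097656) ang 85.33031463623047
cover 2473 ctr mm (598.8631591796875, -65.9116439819336) size (129.83810424804688, 163.59561157226562) ang 15.148972511291504
handle 225 ctr mm (407.44732666015625, -340.4147033691406) size (20.805875778198242, 96.76251983642578) ang 78.86587524414062
bighandle 354 ctr mm (617.0569458007812, -543.9633178710938) size (130.25338745117188, 25.526596069335938) ang 37.1185302734375
blade 241 ctr mm (496.97503662109375, -357.69012451171875) size (22.23753547668457, 102.86289978027344) ang 79.88849639892578
```

```bash
ls; python3 - <<'E'
import plant;print([x for x in dir(plant) if x[0]!='_'])
E
```

```text
h.py
pics
side0.npy
top0.npy
['PlanningError', 'boxes_of', 'camera_params', 'close_job', 'get_obs', 'snapshot', 'tcp_to_grasp']
```

View pics/crop1.png

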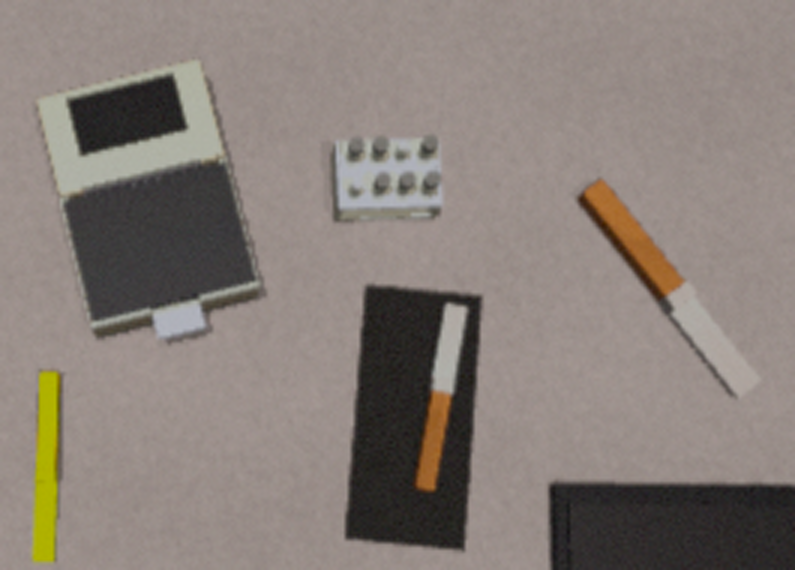

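Confirmed: the small orange-handled opener on the mat, crop (440,400), which is top pixel (402,272). The larger one is off the mat and the yellow one is excluded. Next I'll work out the tool axes and the moves.

```bash
cat >> h.py <<'E'
def tool(o=None):
    o=o or get_obs(); return np.array(o['tool_pos']),R.from_euler('xyz',o['orientation'],degrees=True).as_matrix()
def yawz(M): return np.degrees(np.arctan2(M[1,2],M[0,2]))
def plan(*wps):
    """world TCP waypoints (m) -> shifts in present tool axes (mm)"""
    p,M=tool(); print('tcp',p,'tool z yaw',yawz(M))
    for w in wps: w=np.array(w); print('->',w,'tool mm',np.round(M.T@(w-p)*1000,1),'rows',np.linalg.norm(w-p)/.0417); p=w
E
python3 - <<'E'
from h import *
np.set_printoptions(precision=4,suppress=True)
p,M=tool();print(M); plan([.47,.15,.226],[.40,-.335,.226])
print('wrist cam pos',-cam('wrist')[1].T@cam('wrist')[2],'axes rows',cam('wrist')[1])
E
```

```text
[[ 0.     -0.3201 -0.9474]
 [-0.     -0.9474  0.3201]
 [-1.      0.     -0.    ]]
tcp [0.2161 0.6395 0.2265] tool z yaw 161.3300853645242
-> [0.47  0.15  0.226] tool mm [   0.6  382.4 -397.2] rows 13.222950070501486
-> [ 0.4   -0.335  0.226] tool mm [  0.  481.9 -88.9] rows 11.751211259953587
wrist cam pos [0.2825 0.6172 0.3845] axes rows [[-0.3206 -0.9472 -0.0005]
 [-0.9142  0.3093  0.2619]
 [-0.2479  0.0844 -0.9651]]
```

```bash
python3 -m pendant '[{"claw":87,"linear":[0,27.3,-28.4],"twist":0},{"claw":87,"linear":[0,27.3,-28.4],"twist":0},{"claw":87,"linear":[0,27.3,-28.4],"twist":0},{"claw":87,"linear":[0,27.3,-28.4],"twist":0},{"claw":87,"linear":[0,27.3,-28.4],"twist":0},{"claw":87,"linear":[0,27.3,-28.4],"twist":0},{"claw":87,"linear":[0,27.3,-28.4],"twist":0},{"claw":87,"linear":[0,27.3,-28.4],"twist":0},{"claw":87,"linear":[0,27.3,-28.4],"twist":0},{"claw":87,"linear":[0,27.3,-28.4],"twist":0}]'
python3 -m pendant '[{"claw":87,"linear":[0,27.3,-28.4],"twist":0},{"claw":87,"linear":[0,27.3,-28.4],"twist":0},{"claw":87,"linear":[0,27.3,-28.4],"twist":0},{"claw":87,"linear":[0,27.3,-28.4],"twist":0},{"claw":87,"linear":[0,37,-6.8],"twist":0},{"claw":87,"linear":[0,37,-6.8],"twist":0},{"claw":87,"linear":[0,37,-6.8],"twist":0},{"claw":87,"linear":[0,37,-6.8],"twist":0},{"claw":87,"linear":[0,37,-6.8],"twist":0},{"claw":87,"linear":[0,37,-6.8],"twist":0}]'
python3 -m pendant '[{"claw":87,"linear":[0,37,-6.8],"twist":0},{"claw":87,"linear":[0,37,-6.8],"twist":0},{"claw":87,"linear":[0,37,-6.8],"twist":0},{"claw":87,"linear":[0,37,-6.8],"twist":0},{"claw":87,"linear":[0,37,-6.8],"twist":0},{"claw":87,"linear":[0,37,-6.8],"twist":0},{"claw":87,"linear":[0,37,-6.8],"twist":0},{"claw":87,"linear":[0,0,0],"twist":-0.067},{"claw":87,"linear":[0,0,0],"twist":-0.067},{"claw":87,"linear":[0,0,0],"twist":0}]'
```

```text
clock: 2.03
tool_pos: [0.3982, 0.2882, 0.227]
orientation: [-108.0, 89.9, 53.3]
force: [1.0, 0.6, -0.2]
opening: 0.087
clock: 2.87
tool_pos: [0.4374, -0.0749, 0.227]
orientation: [-147.2, 89.9, 14.1]
force: [1.7, -0.2, 0.1]
opening: 0.087
clock: 3.7
tool_pos: [0.3997, -0.3347, 0.2264]
orientation: [-8.2, 90.0, 160.9]
force: [-0.2, 0.9, 0.4]
opening: 0.0871
```

```bash
cat > meas.py <<'E'
from h import *
np.set_printoptions(precision=4,suppress=True)
E
python3 - <<'E'
from meas import *
c=cam('wrist');im,d=snapshot('wrist');im=im[...,::-1].copy()
np.save('w1.npy',d);cv2.imwrite('pics/w1.png',im)
P=cloud('wrist',d,c)*1000
hsv=cv2.cvtColor(im,cv2.COLOR_BGR2HSV)
org=(hsv[...,0]<22)&(hsv[...,1]>130)&(hsv[...,2]>60)&(P[...,2]<60)
Q=P[org&(abs(P[...,2]-27)<6)][:,:2].astype(np.float32);print(len(Q),cv2.minAreaRect(Q),'z med',np.median(P[org][:,2]))
bl=(abs(P[...,2]-16.5)<5)&(hsv[...,2]>110)&(hsv[...,1]<80)
Q=P[bl][:,:2].astype(np.float32);print(len(Q),cv2.minAreaRect(Q),np.median(Q,0))
plan([.44,-.347,.2])
E
```

```text
1761 ((408.7701110839844, -340.54229736328125), (19.422792434692383, 96.59346008300781), 79.52704620361328) z med 26.566640107617193
5650 ((537.7283935546875, -344.24609375), (641.7399291992188, 134.04336547851562), 81.90090942382812) [ 510.1786 -609.1465]
tcp [ 0.3999 -0.3343  0.2265] tool z yaw 168.8936784552863
-> [ 0.44  -0.347  0.2  ] tool mm [ 26.5   4.8 -41.8] rows 1.1922021438839265
```

View pics/w1.png

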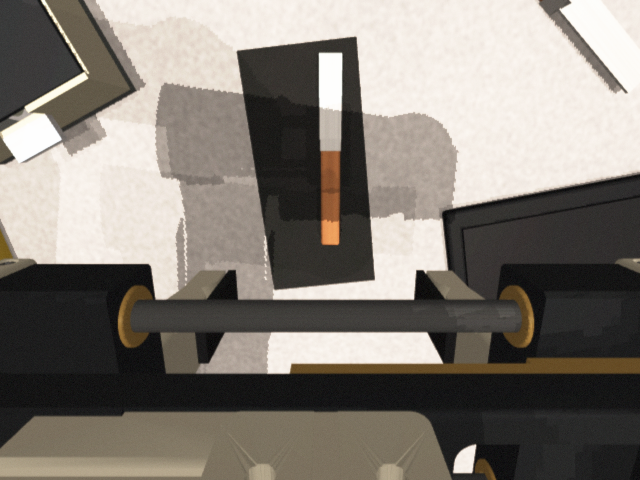

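The wrist view shows the opener clear on the mat: blade end at (331,53), handle/blade joint at (331,151), butt at (331,244). The mat corners are at (238,51), (355,38), (374,279) and (275,289).

```bash
python3 - <<'E'
from meas import *
for n,u,v,z in [('tip',331,53,.0165),('junc',331,151,.027),('butt',331,244,.027),('m',238,51,.003),('m',355,38,.003),('m',374,279,.003),('m',275,289,.003)]:
    print(n,onplane('wrist',u,v,z)*1000)
E
```

```text
tip [ 546.6545 -367.9901   16.5   ]
junc [ 457.1383 -350.5937   27.    ]
butt [ 361.8656 -332.2445   27.    ]
m [ 569.144  -278.4167    3.    ]
m [ 558.1126 -394.4648    3.    ]
m [ 302.7057 -372.7223    3.    ]
m [ 312.7742 -255.4972    3.    ]
```

```bash
python3 -m pendant '[{"claw":87,"linear":[35,1.3,-12.4],"twist":0},{"claw":87,"linear":[35,1.3,-12.4],"twist":0},{"claw":87,"linear":[35,1.3,-12.4],"twist":0},{"claw":87,"linear":[35,1.3,-12.2],"twist":0},{"claw":60,"linear":[25,0,0],"twist":0},{"claw":50,"linear":[25,0,0],"twist":0},{"claw":50,"linear":[20,0,0],"twist":0},{"claw":50,"linear":[6,0,0],"twist":0},{"claw":50,"linear":[0,0,0],"twist":0},{"claw":50,"linear":[0,0,0],"twist":0}]'; python3 -c "
from meas import *
plan([.4474,-.3489,.0047]);print(get_obs()['force'],get_obs()['moment'])"
```

```text
clock: 4.58
tool_pos: [0.4484, -0.3483, 0.0113]
orientation: [145.2, 90.0, -45.7]
force: [1.0, -0.5, 0.8]
opening: 0.0533
tcp [ 0.4484 -0.3483  0.0113] tool z yaw 169.01429295127906
-> [ 0.4474 -0.3489  0.0047] tool mm [6.6 0.8 0.9] rows 0.16140226265018037
[ 0.9813 -0.5343  0.7996] [-0.0356 -0.0411 -0.0488]
```

```bash
python3 -m pendant '[{"claw":50,"linear":[3.2,0.4,0],"twist":0},{"claw":50,"linear":[3.2,0.4,0],"twist":0},{"claw":0,"linear":[0,0,0],"twist":0},{"claw":0,"linear":[0,0,0],"twist":0},{"claw":0,"linear":[0,0,0],"twist":0},{"claw":0,"linear":[0,0,0],"twist":0},{"claw":0,"linear":[0,0,0],"twist":0},{"claw":0,"linear":[0,0,0],"twist":0},{"claw":0,"linear":[0,0,0],"twist":0},{"claw":0,"linear":[0,0,0],"twist":0}]'; python3 -c "
from meas import *
plan([.43,-.18,.2]);print(get_obs()['force'],get_obs()['moment'])"
```

```text
clock: 5.42
tool_pos: [0.4477, -0.3492, 0.0043]
orientation: [154.0, 90.0, -36.9]
force: [-0.4, 0.4, 2.4]
opening: 0.0197
tcp [ 0.4477 -0.3492  0.0043] tool z yaw 169.01398457625461
-> [ 0.43 -0.18  0.2 ] tool mm [-195.7 -162.8   49.5] rows 6.218216946197722
[-0.3952  0.4202  2.4462] [0.1331 0.1662 0.0688]
```

```bash
python3 -m pendant '[{"claw":0,"linear":[-20,0,0],"twist":0},{"claw":0,"linear":[-40,0,0],"twist":0},{"claw":0,"linear":[-40,0,0],"twist":0},{"claw":0,"linear":[-22,-31,13],"twist":0},{"claw":0,"linear":[-22,-31,13],"twist":0},{"claw":0,"linear":[-22,-31,13],"twist":0},{"claw":0,"linear":[-22,-31,13],"twist":0},{"claw":0,"linear":[-22,-31,13],"twist":0},{"claw":0,"linear":[-22,-31,13],"twist":0},{"claw":0,"linear":[-22,-31,13],"twist":0}]'
python3 -m pendant '[{"claw":0,"linear":[0,0,0],"twist":-0.114},{"claw":0,"linear":[0,0,0],"twist":-0.114},{"claw":0,"linear":[0,0,0],"twist":-0.114},{"claw":0,"linear":[0,0,0],"twist":-0.114},{"claw":0,"linear":[0,0,0],"twist":0},{"claw":0,"linear":[0,0,0],"twist":0},{"claw":0,"linear":[0,0,0],"twist":0},{"claw":0,"linear":[0,0,0],"twist":0},{"claw":0,"linear":[0,0,0],"twist":0},{"claw":0,"linear":[0,0,0],"twist":0}]'; python3 - <<'E'
from meas import *
plan();o=get_obs();print(o['joint_pos'],o['force'],o['moment'])
c=cam('wrist');im,d=snapshot('wrist');cv2.imwrite('pics/w2.png',im[...,::-1]);np.save('w2.npy',d);import pickle;pickle.dump(c,open('w2.pkl','wb'))
E
```

```text
clock: 6.25
tool_pos: [0.3985, -0.1176, 0.259]
orientation: [-97.6, 90.0, 71.4]
force: [1.4, 1.4, -0.1]
opening: 0.0198
clock: 7.08
tool_pos: [0.3996, -0.1189, 0.2581]
orientation: [-13.0, 90.0, -177.9]
force: [0.2, 0.5, -1.4]
opening: 0.0198
tcp [ 0.3996 -0.1189  0.2581] tool z yaw -164.93659141987757
[ 10.8219  -6.1665 -26.4565  -0.0014 -69.7188  94.242 ] [ 0.2357  0.5363 -1.3797] [-0.0531 -0.0511  0.0464]
```

View pics/w2.png

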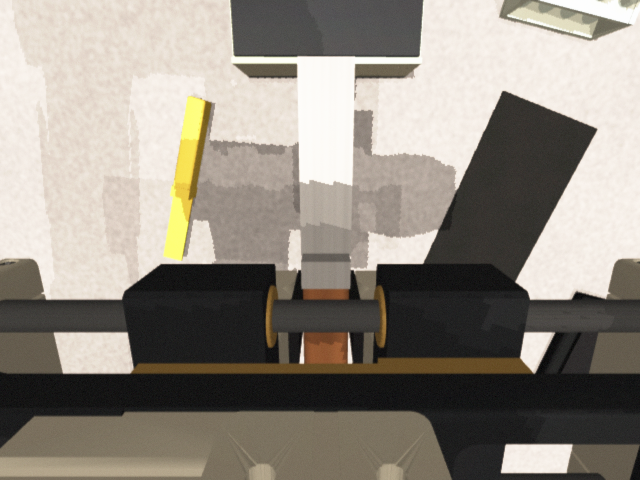

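```bash
python3 - <<'E'
from meas import *;import pickle
c=pickle.load(open('w2.pkl','rb'));d=np.load('w2.npy');P=cloud('wrist',d,c)*1000
p,M=tool();p=p*1000
im=cv2.imread('pics/w2.png')
for v in list(range(30,76,3))+[100,150,200,250]: print(v,P[v,326],im[v,326],'|',P[v,270],im[v,270],'|',P[v,390],im[v,390])
# blade in tool frame
T=(P-p)@M
bl=(P[...,2]>230)&(P[...,2]<300)&(np.indices(d.shape)[0]<250)&(d>0)
Q=T[bl];print(len(Q));Qp=Q[:,[2,1]].astype(np.float32);print(cv2.minAreaRect(Qp),'x med near/far',[np.median(Q[abs(Q[:,2]-z)<5,0]) for z in (-50,-70,-90,-98)],'y',[np.median(Q[abs(Q[:,2]-z)<5,1]) for z in (-50,-70,-90,-98)], Q[:,2].min())
E
```

```text
30 [556.5679 -76.6089  76.8134] [89 90 91] | [544.3261 -29.118   75.0414] [78 81 80] | [ 570.9623 -130.4342   76.9785] [83 85 85]
33 [554.859  -77.0696  74.6629] [87 88 88] | [541.9462 -29.7108  75.4146] [80 81 81] | [ 568.9193 -131.207    76.3535] [78 79 82]
36 [552.2163 -77.7793  76.0991] [85 88 85] | [539.3234 -30.536   76.9112] [79 81 82] | [ 566.6425 -131.9167   76.4689] [83 83 86]
39 [549.751  -78.4417  76.8465] [82 86 86] | [537.4818 -30.5924  74.6609] [81 82 82] | [ 564.7402 -132.7556   75.2476] [83 85 86]
42 [548.0172 -78.9093  74.5015] [87 91 91] | [534.9448 -31.3272  75.7085] [77 80 81] | [ 562.695  -133.5619   74.4475] [85 85 88]
45 [545.2071 -79.6635  76.6671] [86 89 91] | [532.5075 -31.9614  76.2616] [77 79 81] | [ 559.8878 -134.1044   76.3694] [81 83 85]
48 [543.1747 -80.2107  75.4306] [85 87 90] | [530.1231 -32.5366  76.518 ] [79 82 80] | [ 557.8965 -134.9465   75.2846] [85 86 86]
51 [540.9677 -80.8044  74.8811] [87 87 91] | [527.7279 -33.1187  76.802 ] [81 83 83] | [ 555.4187 -135.6114   75.9851] [81 82 84]
54 [538.5611 -81.4513  75.2046] [80 80 83] | [525.456  -33.5
[... 1310 characters left out ...]
44]
200 [ 443.6666 -106.8512  270.2973] [165 175 188] | [382.3116 -53.6086   0.3385] [136 146 158] | [ 419.507  -193.9164   -2.5029] [139 148 161]
250 [ 422.0626 -112.6603  269.6263] [133 143 151] | [320.6116 -67.4629   0.4633] [134 143 154] | [ 359.5196 -212.6956    0.0942] [225 232 240]
10345
((-62.38198471069336, -0.37046337127685547), (22.131582260131836, 77.52810668945312), 89.9411849975586) x med near/far [np.float64(-11.934328514487948), np.float64(-11.926248587321583), np.float64(-11.9233728944134), np.float64(-11.93147229947812)] y [np.float64(-0.570018525583429), np.float64(-0.14846162745059005), np.float64(-0.5209215764357933), np.float64(-0.32325517842723317)] -101.15492506720757
```

```bash
python3 - <<'E'
from meas import *;import pickle
c=pickle.load(open('w2.pkl','rb'))
for n,u,v in [('rimL',233,65),('rimR',420,65),('covL',234,57),('covR',421,56)]: print(n,onplane('wrist',u,v,.076,c)*1000)
E
```

```text
rimL [508.2061  -3.4808  76.    ]
rimR [ 551.547  -164.9867   76.    ]
covL [514.8454  -3.0887  76.    ]
covR [ 558.7128 -163.4442   76.    ]
```

```bash
python3 -m pendant '[{"claw":0,"linear":[40,0,0],"twist":0},{"claw":0,"linear":[40,0,0],"twist":0},{"claw":0,"linear":[40,0,0],"twist":0},{"claw":0,"linear":[40,0,0],"twist":0},{"claw":0,"linear":[35,0,0],"twist":0},{"claw":0,"linear":[10,0,0],"twist":0},{"claw":0,"linear":[0,0,-10],"twist":0},{"claw":0,"linear":[0,0.5,-10],"twist":0},{"claw":0,"linear":[0,0,0],"twist":0},{"claw":0,"linear":[0,0,0],"twist":0}]'; python3 - <<'E'
from meas import *
plan([.5305-.113*.966,-.0843-.113*.259,.0531],[.5305-.081*.966,-.0843-.081*.259,.0531]);o=get_obs();print(o['force'],o['moment'])
c=cam('wrist');im,d=snapshot('wrist');cv2.imwrite('pics/w3.png',im[...,::-1])
im,d=snapshot('side');cv2.imwrite('pics/s3.png',cv2.resize(im[180:300,250:450,::-1],None,fx=4,fy=4,interpolation=cv2.INTER_CUBIC))
E
```

```text
clock: 7.97
tool_pos: [0.4213, -0.1137, 0.0544]
orientation: [170.1, 89.8, 5.3]
force: [-1.0, 0.5, -0.5]
opening: 0.0201
tcp [ 0.4213 -0.1137  0.0544] tool z yaw -164.84379755704546
-> [ 0.4213 -0.1136  0.0531] tool mm [ 1.3 -0.1 -0.1] rows 0.03134802380008658
-> [ 0.4523 -0.1053  0.0531] tool mm [  0.1   0.1 -32. ] rows 0.7674770209916214
[-1.0266  0.4526 -0.4505] [-0.0562  0.0281 -0.0347]
```

View pics/s3.png

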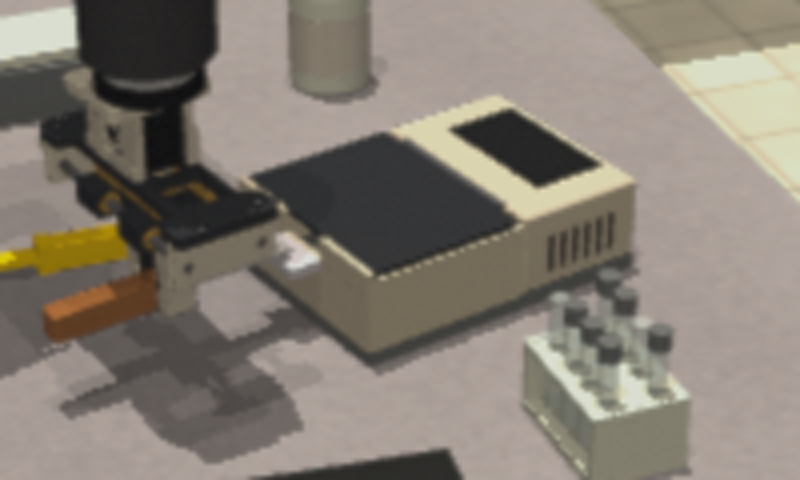

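View pics/w3.png

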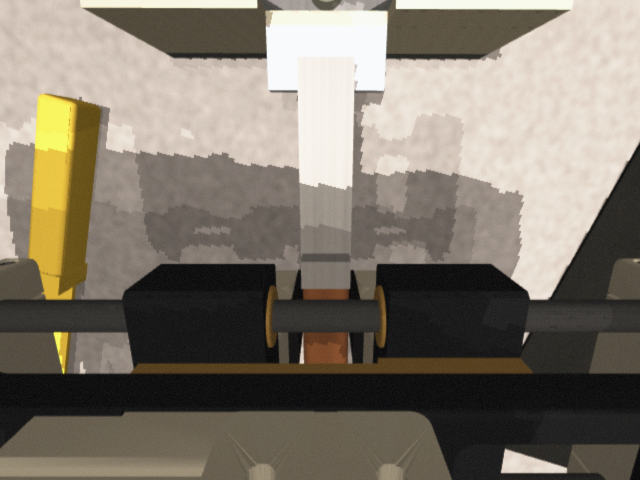

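The wrist view shows the blade (mid column 326) centred over the sill (268 to 386), its tip about 13 mm short of the wall face. The side view agrees. Insert and start lifting.

```bash
python3 -m pendant '[{"claw":0,"linear":[1,0,-8],"twist":0},{"claw":0,"linear":[0,0,-8],"twist":0},{"claw":0,"linear":[0,0,-8],"twist":0},{"claw":0,"linear":[0,0,-8],"twist":0},{"claw":0,"linear":[0,0,0],"twist":0},{"claw":0,"linear":[-2.5,0,0],"twist":0},{"claw":0,"linear":[-2.5,0,0],"twist":0},{"claw":0,"linear":[-5,0,-0.4],"twist":0},{"claw":0,"linear":[-5,0,-0.4],"twist":0},{"claw":0,"linear":[0,0,0],"twist":0}]'; python3 - <<'E'
from meas import *
plan();o=get_obs();print(o['force'],o['moment'])
c=cam('wrist');im,d=snapshot('wrist');cv2.imwrite('pics/w4.png',im[...,::-1])
P=cloud('wrist',d,c);p,M=tool();T=(P-p)@M*1000
for v in range(20,250,30): print(v,T[v,326],im[v,326])
for v in range(5,60,9): print(v,P[v,200]*1000,P[v,450]*1000)
E
```

```text
clock: 8.9
tool_pos: [0.4501, -0.1057, 0.0679]
orientation: [-9.6, 90.0, -174.5]
force: [-1.5, -0.7, -3.1]
opening: 0.0198
tcp [ 0.4501 -0.1057  0.0679] tool z yaw -164.87285272254246
[-1.529  -0.7187 -3.0657] [-0.1956  0.6005  0.0157]
20 [-158.1262   -0.2562  -70.0987] [51 52 50]
50 [ -18.2345   -0.1661 -101.6185] [57 57 55]
80 [-18.9715  -0.1683 -91.4012] [31 32 35]
110 [-12.0145  -0.1657 -81.4621] [250 246 241]
140 [-11.4834  -0.1673 -69.9776] [250 247 240]
170 [-11.5371  -0.1693 -57.9423] [250 246 240]
200 [-12.3438  -0.1719 -45.4942] [167 156 146]
230 [-12.2475  -0.174  -32.3703] [141 134 124]
5 [551.0997 -31.4341  84.0223] [ 574.4162 -117.8728   83.9542]
14 [548.5058 -31.5026  82.9591] [ 571.4395 -118.699    84.7292]
23 [545.2183 -32.8083  85.0697] [ 568.9502 -119.8406   84.1456]
32 [542.1986 -33.6294  85.9353] [ 566.0183 -120.7321   84.6968]
41 [539.4559 -33.7677  84.9982] [ 562.9265 -121.5148   85.7083]
50 [536.5388 -34.2017  84.8152] [ 560.1815 -122.581    85.5911]
59 [533.5292 -34.8049  85.0676] [ 557.7945 -124.0294   84.0644]
```

```bash
python3 -m pendant '[{"claw":0,"linear":[-7.8,0,-1],"twist":0},{"claw":0,"linear":[-7.7,0,-1.5],"twist":0},{"claw":0,"linear":[-7.5,0,-2],"twist":0},{"claw":0,"linear":[-7.4,0,-2.5],"twist":0},{"claw":0,"linear":[-7.2,0,-3.1],"twist":0},{"claw":0,"linear":[-7,0,-3.6],"twist":0},{"claw":0,"linear":[-6.7,0,-4],"twist":0},{"claw":0,"linear":[-6.4,0,-4.5],"twist":0},{"claw":0,"linear":[-6.1,0,-4.9],"twist":0},{"claw":0,"linear":[-5.7,0,-5.3],"twist":0}]'; python3 - <<'E'
from meas import *
plan();o=get_obs();print(o['force'],o['moment'])
c=cam('wrist');im,d=snapshot('wrist')
P=cloud('wrist',d,c);p,M=tool();T=(P-p)@M*1000
for v in range(20,250,30): print(v,T[v,326],im[v,326])
for v in range(5,120,15): print(v,P[v,200]*1000,P[v,450]*1000)
im,d=snapshot('side');cv2.imwrite('pics/s5.png',cv2.resize(im[160:290,250:450,::-1],None,fx=4,fy=4,interpolation=cv2.INTER_CUBIC))
E
```

```text
clock: 9.78
tool_pos: [0.4826, -0.0969, 0.1374]
orientation: [160.4, 90.0, -4.5]
force: [-2.9, -0.7, -1.7]
opening: 0.0201
tcp [ 0.4826 -0.0969  0.1374] tool z yaw -164.86085944903363
[-2.8883 -0.6654 -1.7013] [-0.4557  1.1973 -0.0088]
20 [  -4.6875   -0.3376 -113.3003] [46 48 46]
50 [-17.1078  -0.3468 -99.9947] [42 40 43]
80 [-10.0103  -0.3553 -90.9962] [226 216 204]
110 [-10.5229  -0.3644 -79.9169] [253 252 249]
140 [-10.6481  -0.374  -68.4329] [253 252 249]
170 [-10.4401  -0.3839 -56.4261] [253 251 248]
200 [-10.0356  -0.3945 -43.8001] [183 174 162]
230 [-10.5824  -0.4052 -30.7593] [153 144 135]
5 [587.8993 -15.5153 135.3885] [ 614.4131 -113.1765  134.8971]
20 [580.9476 -19.5355 143.4167] [ 606.6674 -113.4135  142.1353]
35 [574.5584 -23.1981 150.7037] [ 599.2449 -113.4842  149.4985]
50 [568.6881 -26.4576 157.0992] [ 592.2244 -113.4264  156.8036]
65 [563.4124 -28.7324 160.989 ] [ 586.4599 -114.075   160.9006]
80 [564.3548   4.5642  66.948 ] [ 605.1835 -143.4939   61.489 ]
95 [555.9031   2.7956  67.8562] [ 596.4864 -145.8272   63.97  ]
110 [547.3484   0.7938  69.3761] [ 587.7911 -148.1563   66.4608]
```

View pics/s5.png

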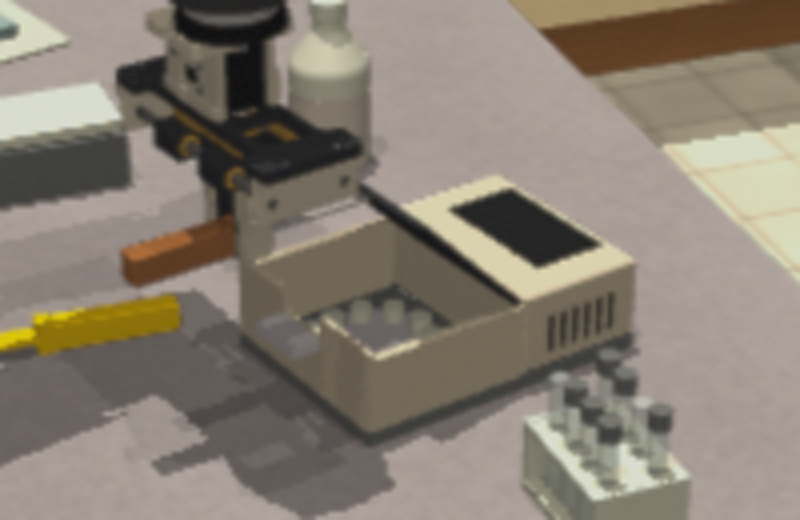

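```bash
python3 -m pendant '[{"claw":0,"linear":[-5.3,0,-5.7],"twist":0},{"claw":0,"linear":[-4.9,0,-6.1],"twist":0},{"claw":0,"linear":[-4.5,0,-6.4],"twist":0},{"claw":0,"linear":[-4,0,-6.7],"twist":0},{"claw":0,"linear":[-3.5,0,-7],"twist":0},{"claw":0,"linear":[-3,0,-7.2],"twist":0},{"claw":0,"linear":[-2.5,0,-7.4],"twist":0},{"claw":0,"linear":[-2,0,-7.5],"twist":0},{"claw":0,"linear":[-1.5,0,-7.7],"twist":0},{"claw":0,"linear":[-1,0,-7.8],"twist":0}]'; python3 -m pendant '[{"claw":0,"linear":[0.5,0,-7],"twist":0},{"claw":0,"linear":[1,0,-7],"twist":0},{"claw":0,"linear":[1,0,-7],"twist":0},{"claw":0,"linear":[1,0,-7],"twist":0},{"claw":0,"linear":[1,0,-7],"twist":0},{"claw":0,"linear":[1,0,-5],"twist":0},{"claw":0,"linear":[0,0,0],"twist":0},{"claw":0,"linear":[0,0,0],"twist":0},{"claw":0,"linear":[0,0,0],"twist":0},{"claw":0,"linear":[0,0,0],"twist":0}]'
python3 - <<'E'
from meas import *
p,M=tool();plan();o=get_obs();print(o['force'],o['moment'])
b=np.array([.966,.259]);print('tip rel hinge',(p[:2]*1000-[530.5,-84.3])@b+101-130,p[2]*1000+10.4-70)
c=cam('wrist');im,d=snapshot('wrist')
P=cloud('wrist',d,c);T=(P-p)@M*1000
for v in range(20,250,30): print(v,T[v,326],im[v,326])
c=cam('side');im,d=snapshot('side');P=cloud('side',d,c)*1000;cv2.imwrite('pics/s6.png',im[...,::-1])
h=np.array([530.5,-84.3])+130*b
X=(P[...,:2]-h)@b;Y=(P[...,:2]-h)@np.array([-.259,.966])
m=(abs(Y)<80)&(P[...,2]>90)&(P[...,2]<190)&(X>-20)&(X<80)
A=np.stack([X[m],P[...,2][m]-70],1);print(len(A))
for z in range(20,125,15):
    q=A[abs(A[:,1]-z)<5];print(z,len(q),np.percentile(q[:,0],[5,50,95]) if len(q) else '')
E
```

```text
clock: 10.72
tool_pos: [0.5502, -0.0787, 0.1692]
orientation: [160.5, 90.0, -4.3]
force: [-2.1, -1.4, 0.4]
opening: 0.0198
clock: 11.55
tool_pos: [0.5877, -0.0684, 0.1636]
orientation: [-179.4, 90.0, 15.7]
force: [0.1, -0.9, -1.0]
opening: 0.0196
tcp [ 0.5877 -0.0684  0.1636] tool z yaw -164.85914324937804
[ 0.106  -0.8666 -0.9818] [-0.0967 -0.059  -0.0164]
tip rel hinge 30.357433808180673 103.96616997969528
20 [ -24.1309   -0.1826 -109.6921] [49 49 47]
50 [ -11.3277   -0.1765 -103.3102] [19 18 20]
80 [-12.1778  -0.1796 -92.5938] [249 245 239]
110 [-10.8451  -0.1815 -81.7255] [250 246 241]
140 [-12.1409  -0.185  -70.1709] [250 247 241]
170 [-12.1565  -0.1879 -58.2093] [249 246 240]
200 [-12.2453  -0.191  -45.7183] [169 160 149]
230 [-11.2655  -0.1936 -32.3851] [138 131 120]
1028
20 65 [ 2.1107  7.134  12.0611]
35 126 [ 6.4316 10.5376 16.3723]
50 122 [10.6706 14.8373 18.8586]
65 104 [14.2457 20.0497 24.7569]
80 91 [19.776  24.1945 27.8247]
95 69 [23.2448 28.3775 33.7511]
110 88 [-5.5767 32.1774 37.6928]
```

Cover is at about 106°, with no contact force left. Retract and carry the opener back to the mat.

```bash
python3 -m pendant '[{"claw":0,"linear":[0,0,10],"twist":0},{"claw":0,"linear":[0,0,35],"twist":0},{"claw":0,"linear":[0,0,40],"twist":0},{"claw":0,"linear":[0,0,35],"twist":0},{"claw":0,"linear":[0,0,25],"twist":0},{"claw":0,"linear":[0,34.5,11.6],"twist":0},{"claw":0,"linear":[0,34.5,11.6],"twist":0},{"claw":0,"linear":[0,34.5,11.6],"twist":0},{"claw":0,"linear":[0,34.5,11.6],"twist":0},{"claw":0,"linear":[0,34.5,11.6],"twist":0}]'; python3 -m pendant '[{"claw":0,"linear":[0,34.5,11.6],"twist":0},{"claw":0,"linear":[0,0,0],"twist":0.0875},{"claw":0,"linear":[0,0,0],"twist":0.0875},{"claw":0,"linear":[0,0,0],"twist":0.0875},{"claw":0,"linear":[0,0,0],"twist":0.0875},{"claw":0,"linear":[30,0,0],"twist":0},{"claw":0,"linear":[30,0,0],"twist":0},{"claw":0,"linear":[20,0,0],"twist":0},{"claw":0,"linear":[0,0,0],"twist":0},{"claw":0,"linear":[0,0,0],"twist":0}]'
python3 - <<'E'
from meas import *
plan([.430,-.325,.0055]);o=get_obs();print(o['force'])
c=cam('wrist');im,d=snapshot('wrist');P=cloud('wrist',d,c);p,M=tool();T=(P-p)@M*1000
for v in range(50,250,30): print(v,T[v,326])
E
```

```text
clock: 12.48
tool_pos: [0.4359, -0.2895, 0.1639]
orientation: [154.1, 89.9, -10.8]
force: [0.6, 0.9, -0.7]
opening: 0.02
clock: 13.32
tool_pos: [0.4337, -0.3242, 0.0831]
orientation: [-4.8, 89.9, 170.3]
force: [0.1, -0.0, -0.4]
opening: 0.0198
tcp [ 0.4337 -0.3242  0.0831] tool z yaw 175.09223836883868
-> [ 0.43   -0.325   0.0055] tool mm [77.6  1.1  3.4] rows 1.8638091676198927
[ 0.1118 -0.0317 -0.4251]
50 [  81.5701   -0.3979 -122.534 ]
80 [-10.8303  -0.4072 -91.3922]
110 [-10.9115  -0.4122 -80.4153]
140 [ -9.6265  -0.4175 -68.9652]
170 [-10.9324  -0.4228 -57.01  ]
200 [-10.7315  -0.4286 -44.4671]
230 [-11.381   -0.4344 -31.5214]
```

```bash
python3 -m pendant '[{"claw":0,"linear":[30,0,2],"twist":0},{"claw":0,"linear":[28,1,1],"twist":0},{"claw":0,"linear":[12,0,0],"twist":0},{"claw":0,"linear":[4,0,0],"twist":0},{"claw":0,"linear":[2.5,0,0],"twist":0},{"claw":0,"linear":[0,0,0],"twist":0},{"claw":0,"linear":[0,0,0],"twist":0},{"claw":0,"linear":[0,0,0],"twist":0},{"claw":0,"linear":[0,0,0],"twist":0},{"claw":0,"linear":[0,0,0],"twist":0}]'; python3 -c "
from meas import *
plan();print(get_obs()['force'],get_obs()['moment'])"
```

```text
clock: 14.2
tool_pos: [0.4319, -0.3252, 0.0076]
orientation: [166.8, 89.9, -18.1]
force: [0.0, -0.5, -1.4]
opening: 0.0194
tcp [ 0.4319 -0.3252  0.0076] tool z yaw 175.08770092387587
[ 0.0346 -0.5397 -1.4111] [-0.0276  0.0245  0.0147]
```

```bash
python3 -m pendant '[{"claw":0,"linear":[1,0,0],"twist":0},{"claw":0,"linear":[1,0,0],"twist":0},{"claw":0,"linear":[0,0,0],"twist":0},{"claw":40,"linear":[0,0,0],"twist":0},{"claw":60,"linear":[0,0,0],"twist":0},{"claw":60,"linear":[0,0,0],"twist":0},{"claw":60,"linear":[0,0,0],"twist":0},{"claw":60,"linear":[0,0,0],"twist":0},{"claw":60,"linear":[0,0,0],"twist":0},{"claw":60,"linear":[0,0,0],"twist":0}]'; python3 -m pendant '[{"claw":60,"linear":[-10,0,0],"twist":0},{"claw":60,"linear":[-25,0,0],"twist":0},{"claw":60,"linear":[-40,0,0],"twist":0},{"claw":60,"linear":[-40,0,0],"twist":0},{"claw":60,"linear":[-40,0,0],"twist":0},{"claw":60,"linear":[-20,0,0],"twist":0},{"claw":60,"linear":[0,0,0],"twist":0},{"claw":60,"linear":[0,0,0],"twist":0},{"claw":60,"linear":[0,0,0],"twist":0},{"claw":60,"linear":[0,0,0],"twist":0}]'
python3 - <<'E'
from meas import *
print(get_obs()['force'])
im,d=snapshot('top');im2,d2=snapshot('wrist');c=cam('wrist')
cv2.imwrite('pics/f.png',np.hstack([cv2.resize(im[140:340,150:450],(600,400)),cv2.resize(im2[:300],(200,94)).repeat(1,0) if 0 else cv2.resize(im2[:300,180:480],(200,400))])[...,::-1])
cv2.imwrite('pics/fw.png',im2[...,::-1])
c=cam('side');im,d=snapshot('side');P=cloud('side',d,c)*1000
b=np.array([.966,.259]);h=np.array([530.5,-84.3])+130*b
X=(P[...,:2]-h)@b;Y=(P[...,:2]-h)@np.array([-.259,.966]);m=(abs(Y)<75)&(P[...,2]>90)&(P[...,2]<185)&(X>-20)&(X<80)
f=np.polyfit(P[...,2][m]-70,X[m],1);print('cover deg',90+np.degrees(np.arctan(f[0])))
E
```

```text
clock: 15.03
tool_pos: [0.4315, -0.3251, 0.0049]
orientation: [72.0, 90.0, -112.9]
force: [-0.1, -1.0, -0.4]
opening: 0.0581
clock: 15.87
tool_pos: [0.4307, -0.3247, 0.179]
orientation: [-18.1, 89.9, 157.0]
force: [-0.2, -0.9, -0.8]
opening: 0.0604
[-0.2413 -0.9249 -0.8079]
cover deg 106.71391631790499
```

View pics/f.png

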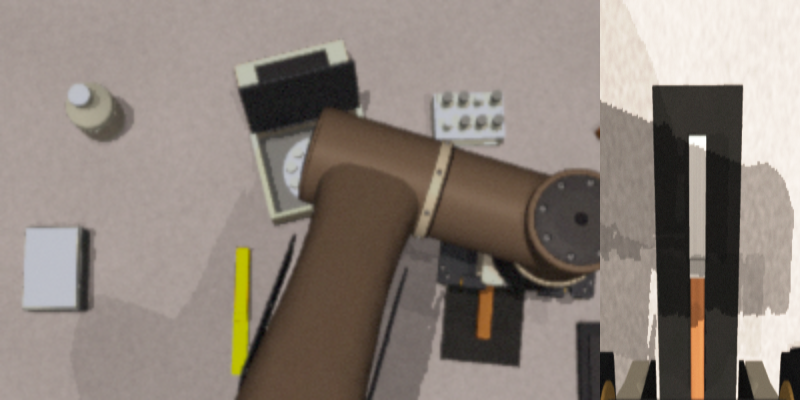

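The final view shows the opener centred on the mat, with both ends inside it. The cover is open at about 107° in the side depth. The tip box, bottle and rack stand where they were.

```bash
python3 -c "
from plant import *
print(close_job())"
```

```text
the job is handed in; nothing more can be done
None
```

The job is done and handed in at about 16 s of the allowed 54 s. I gripped the smaller orange-handled opener from the mat, pushed its blade into the notch, swung the cover back, and laid the opener down on the mat again.

My last checks showed:
- **Cover:** it was at about 106° while the blade still held it, and about 107° after I withdrew and let go of the opener, so it stays open. That is just short of its stop at about 110°. I did not push it all the way.
- **Opener:** the last pictures show it lying well inside the mat at both ends, though I judged that by eye and did not measure it. The blade slipped about 1.5 mm at most in the grip while lifting.
- **Neighbours:** the tip box, bottle and tube rack look unmoved in the final top view.
- **Forces:** readings at the end of each move stayed within a few newtons, and the gripper was clear of everything at the end.

No check failed. One measurement disagreed with the description: the orange part of the handle measured about 97 mm instead of 110 mm. So I gripped only about 3–4 mm ahead of the given grip point rather than further forward.

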